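# Click the detachable handle onto the saucepan and draw the pan onto the hob's ring

## Task

Slide the detachable handle onto the stub of the saucepan, pushing gently but firmly, until it is fully home and the sprung catch pops up through the hole in the handle. Then use the handle to draw the pan forward so that it stands centred on the ring marked on the hob, let go, and leave the other things on the worktop where they are.

Things in the scene. Friction and masses are not known exactly. Their poses are not given: they have to be found in the camera images.
- handle: Black plastic pan handle, a straight bar 152 mm long, 28 mm wide (y), 23 mm high (z), 160 g, lying on the worktop left or right of the hob, hole upwards. Origin on its long axis, 11.5 mm above its underside and 75 mm behind the mouth: grip there, across the width. x runs along it to the open mouth, z up. Front half is a rectangular tube, bore 20 x 16 (high) x 60 mm.
- handle_mouth (a point): centre of the handle's open mouth, on its long axis, axes as the handle's. Mouth edges chamfered 1.5 mm.
- handle_hole (a point): centre of the rectangular hole (17 mm along x, 13 mm across) at the outside of the tube's 3.5 mm thick top wall; it runs from 16 to 33 mm behind the mouth.
- pan: Aluminium saucepan without handle, 170 mm across, 75 mm high, 0.85 kg, loose on the hob's smooth glass: a 2 to 3 N push slides it. Origin at the centre of its underside, z up; its stub points along -x, axis 50 mm above the underside. Pushed along +x it first slides an unknown way (5 to 50 mm) back against a fixed steel splash guard, 80 mm tall, on the back of the hob.
- pan_collar (a point): centre of the flat steel collar face (44 x 36 mm) at the root of the stub, on the stub's axis, 97 mm from the pan's centre; axes as the pan's. From it the stub, 18 mm wide and 14 mm high, runs 48 mm along -x, its last 7 mm tapering by 3 mm a side. With the handle home its mouth stands hard against this face, handle x along pan x.
- catch (a joint): Sprung brass wedge in the stub's top, m: 0 up (6.5 mm proud), 0.0065 down. Ramp to the stub's tip; upright face to the pan, 18 mm from the collar. The handle's mouth rides over the ramp and presses it down (about 4 to 7 N of push along the stub, enough to slide the pan); it pops up in the hole when the mouth is within 2 mm of the collar and then holds the handle on.
- hob_ring (a point): centre of the grey ring (184 mm across) marked on the black glass top of the tabletop hob, 40 mm above the worktop; the hob is fixed, 340 mm deep (x), 260 mm wide. The ring lies 25 mm in front of its middle; x points to the back of the hob, where the guard is.
- mug: white mug, 90 mm high, 76 mm across, origin at the centre of its base
- jar: capped glass jar, 60 mm across, 90 mm high, origin at the centre of its base
- bowl: blue bowl, 130 mm across, 50 mm high, origin at the centre of its base
- oil: green glass bottle, 64 mm across, 200 mm high, origin at the centre of its base
- sponge: sponge block 90 x 60 x 30 mm, origin at the centre of its underside
- spoon: wooden spoon lying flat, 220 mm long along its x, origin near its middle
Not all that is in view belongs to the job. Of the things shaped like the handle, the black one is meant.

How it is judged (in metres and radians):
On the way:
1. the handle is fully home on the stub and the catch has popped up through its hole (distance between handle_mouth and pan_collar below 0.006 m and value of joint catch below 0.002 m and angle between the x axis of handle and the x axis of pan, either way round below 0.12 rad), for 0.2 s.
At the end, for the whole second after the job is handed in: The handle's mouth is within 6 mm of the collar, in line with the stub within 0.12 rad, the catch is up (less than 2 mm down); the pan stands flat on the hob with its centre within 14 mm of the ring's centre, at rest, and the handle is let go (all of step 1 and horizontal distance between pan and hob_ring below 0.014 m and z of pan in the frame of hob_ring below 0.004 m and angle between pan's own z axis and vertical below 0.06 rad and linear speed of pan below 0.01 m/s and linear speed of handle below 0.02 m/s and contact force between the fingers and handle below 0.1 N); the robot touches nothing.
It fails at once if the handle is forced against the pan with more than 40 N (contact force between handle and pan above 40 N).
It fails at once if the pan is tipped by more than 0.2 rad (angle between pan's own z axis and vertical above 0.2 rad).
It fails at once if another thing on the worktop is moved by more than 25 mm (distance of any of mug, jar, bowl, oil, sponge, spoon from where it was at the start of the episode above 0.025 m).
It also fails if it takes over 72 s, if anything falls off the work surface, if the arm or the gripper's body presses on something with over 40 N, if the wrist force passes 120 N, or if a joint passes its speed limit or range.

## Robot

A 6-joint arm with a two-finger parallel gripper is mounted at the origin on the work surface. World frame = base frame: x ahead of the robot, y to its left, z up, the work surface at z = 0. Lengths are in mm, angles in rad, forces in N, time in s.
With the tool pointing down it reaches from about 275 to 875 mm from the base axis. Payload 12.5 kg.
Tool frame: the origin (TCP) lies at the very end of the fingers, on their centre line; the grasp point (between the pads) lies 19 mm behind it; z points along the fingers, y is the line along which they close (so a half turn about z gives the same grasp; the last joint's range is limited). The gripper opens to 85 mm and grips with 20 to 120 N. Pads are 22 mm wide; open, the fingers measure 114 mm over their backs; the gripper's body (76 mm by 85 mm) begins 54 mm behind the grasp point. The pads swing forward as they close: fully open they stand 13 mm farther back than shut.
Start: joints at [-1.221, 0.351, 1.652, -0, 1.139, -0.085], TCP at [231.692, -498.802, 231.29] pointing down, gripper open.
Joint ranges: [-2.75, 2.75], [-0.79, 2.1], [0.01, 2.65], [-1.57, 4.71], [0.07, 3.14], [-2.87, 2.87]. Speed limits (rad/s): [2.22, 2.22, 2.79, 3.14, 3.14, 3.14].

## Interface

Orientations are given as [roll, pitch, yaw] about the fixed x, y, z axes, in that order (R = Rz(yaw) Ry(pitch) Rx(roll)).
In Python, from bench import bot gives the robot as it stands.
- The arm moves only by the shell command python3 -m creep 'ROWS' [FORCE]. ROWS is JSON, a list of rows, each a list of 3 entries, a list of its own where there are three numbers: the closure, from 0 (fully open) to 1 (shut), then the shift along the tool's x, y, z in mm, then the turn, a rotation vector about the tool's x, y, z in rad. A call has exactly 8 rows; each row is the pose to reach, as a shift and turn from the pose commanded when the call began, along the tool's axes at that moment; what a row does not reach only later rows make up. A row lasts 1/12 s, in which the tool goes at most 41.7 mm and 7.16 degrees, less where a joint would pass 70% of its speed; a pose out of reach is approached as far as the arm can. A call with a gripper value outside its range is refused whole. The fingers move at their own pace and stop on an object; FORCE is the grip in N (left out, the last holds). Time passes only in rows, so rows that repeat a pose let the fingers close, or fill a call up. It gives the time, the measured TCP pose, the force, the opening and the grip force at its end, in the units of the state.
- bot.read_state(): the state, without advancing time (a new reading comes with each control period).
- bot.grab_frame(name): name is "scene" or "top"; returns a dict with "img" (420x560x3 uint8, red, green, blue), "K" (3x3 intrinsics, pixels), "extrinsics" (4x4, takes a point from world to camera coordinates). Camera axes: x right, y down, z forward; pixel columns grow to the right and rows downward; lengths in mm; the calibration is good to about 2 mm. A picture is of the moment at which its call begins. There is no depth.
- bot.close_job(): hands the job in; it is judged then, once.
The state is a dict: "time": time; "q": joint angles; "dq": joint speeds; "tau": joint torques, N m; "eef_pos": TCP position; "ee_rot": TCP orientation; "contact_force": force on the tool from outside, world axes, zero at the start; "torque": the same for the moment, N m; "finger_gap": finger opening in mm; "grip_force": force on a finger pad.
Only numpy, scipy, OpenCV 4.12 (cv2) and the standard library are available. Lean on these libraries where they do the work, as an engineer would, in place of code of your own. Each camera call takes 0.05 s, during which the arm holds its last target. There are 200 camera calls.

## Working session

There is one attempt and no reset: what is moved stays moved. The work goes in short steps, Python scripts to look and compute and a shell command to move; the robot and the scene stay as the last step left them, time stands still between calls to the robot, and variables do not carry over. Pictures are saved under pics/ and viewed, at most 10 in all, crops included, and the job is handed in when it is done.

```bash
mkdir -p pics; ls; python3 - <<'E'
from bench import bot
import cv2,numpy as np
s=bot.read_state();print(s)
ims=[]
for n in("scene","top"):
    f=bot.grab_frame(n);cv2.imwrite(f"pics/{n}0.png",f["img"][:,:,::-1]);np.savez(f"pics/{n}0.npz",**f)
    print(n,f["K"].round(1).tolist(),f["extrinsics"].round(3).tolist())
E
```

```text
pics
{'time': 0.0, 'q': array([-1.22060435e+00,  3.51240374e-01,  1.65242903e+00, -3.42239963e-05,
        1.13908354e+00, -8.46132290e-02]), 'dq': array([-6.59753425e-04, -2.01801865e-05, -5.18981792e-04,  1.22823361e-04,
       -5.90428107e-04,  7.14613380e-04]), 'tau': array([-1.05029863e-03, -5.06102014e+01, -2.91403162e+01, -1.54032232e-04,
        4.50621243e-03,  1.43229096e-05]), 'eef_pos': array([ 231.57418928, -498.50876884,  230.75427478]), 'ee_rot': array([-3.14043389e+00, -6.71022852e-05,  4.34819505e-01]), 'contact_force': array([ 0.38903569,  0.44605447, -0.52471849]), 'torque': array([ 0.03128656, -0.02934675, -0.03312881]), 'grip_force': 0.0, 'finger_gap': 85.31470040326226}
scene [[381.0, 0.0, 283.3], [0.0, 381.0, 209.7], [0.0, 0.0, 1.0]] [[0.601, 0.799, -0.005, -340.994], [0.49, -0.374, -0.787, -179.136], [-0.631, 0.471, -0.616, 1615.68], [0.0, 0.0, 0.0, 1.0]]
top [[426.3, 0.0, 275.7], [0.0, 426.3, 211.8], [0.0, 0.0, 1.0]] [[0.005, -1.0, 0.004, 3.977], [-0.984, -0.005, -0.181, 548.701], [0.181, -0.003, -0.984, 1432.414], [0.0, 0.0, 0.0, 1.0]]
```

View pics/top0.png

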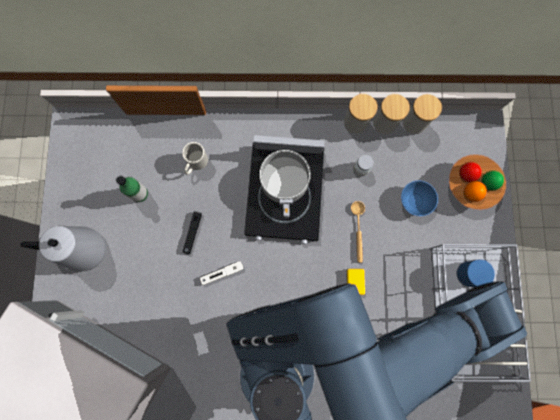

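View pics/scene0.png

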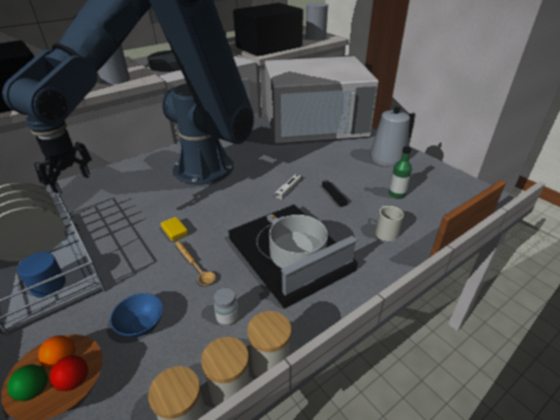

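Top view: two handle-shaped things, a black bar at (193,233) and a white one at (221,273). The black one fits the description. The pan is at (287,177) with its stub towards (286,210), and the ring is around (284,197). Next I enlarge both and measure.

```bash
cat > h.py <<'E'
import numpy as np,cv2
def ray(f,uv,z):
    K,E=f["K"],f["extrinsics"];R,t=E[:3,:3],E[:3,3]
    c=-R.T@t;d=R.T@np.linalg.solve(K,[uv[0],uv[1],1]);return c+d*(z-c[2])/d[2]
def proj(f,p):
    E=f["extrinsics"];c=f["K"]@(E[:3,:3]@np.array(p,float)+E[:3,3]);return c[:2]/c[2]
def blob(m,near):
    n,l,s,c=cv2.connectedComponentsWithStats(m.astype(np.uint8))
    i=1+np.argmin([np.hypot(*(c[k]-near)) if s[k][4]>30 else 1e9 for k in range(1,n)])
    return l==i,s[i],c[i]
E
python3 - <<'E'
from h import *
f=dict(np.load("pics/top0.npz"));g=f["img"];mx=g.max(2)
m,s,c=blob(mx<45,(193,233));print("handle",s,c)
ys,xs=np.nonzero(m);r=cv2.minAreaRect(np.c_[xs,ys].astype(np.float32));b=cv2.boxPoints(r);print(r)
for z in(11.5,23):
    P=np.array([ray(f,p,z)[:2] for p in b]);print(z,P.round(1).tolist(),np.linalg.norm(P[0]-P[1]),np.linalg.norm(P[1]-P[2]))
m,s,c=blob(mx<45,(284,220));print("hob",s,c)
ys,xs=np.nonzero(m);r=cv2.minAreaRect(np.c_[xs,ys].astype(np.float32));b=cv2.boxPoints(r)
print(np.array([ray(f,p,40)[:2] for p in b]).round(1).tolist())
A=cv2.resize(g[205:260,175:210],None,fx=8,fy=8,interpolation=cv2.INTER_CUBIC)
B=cv2.resize(g[135:245,240:330],None,fx=4,fy=4,interpolation=cv2.INTER_CUBIC)
A=np.clip(A.astype(float)*2,0,255).astype(np.uint8)
cv2.imwrite("pics/crop1.png",np.hstack([A,np.clip(B*1.5,0,255).astype(np.uint8)])[:,:,::-1])
E
```

```text
handle [183 213  18  41 258] [192.04651163 231.28682171]
((191.56605529785156, 233.01889038085938), (7.14274787902832, 41.48288345336914), 15.945395469665527)
11.5 [[410.7, 332.8], [553.0, 298.4], [546.1, 273.7], [404.0, 308.4]] 146.40884393906018 25.69773058453642
23 [[409.7, 330.3], [550.9, 296.2], [544.0, 271.7], [403.0, 306.1]] 145.28368555173498 25.5002423978634
hob [260 189  49  31 658] [282.94680851 206.40577508]
[[527.7, 64.9], [632.4, 61.5], [625.5, -108.3], [521.0, -102.8]]
```

View pics/crop1.png

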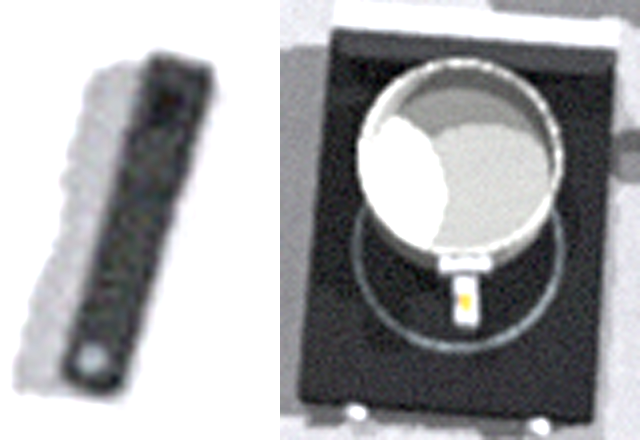

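The crop shows the hole near the upper (far, +x) end of the black handle at about (192,217), so the mouth faces away from the robot. The pan's rim, collar (286,201), stub (286,210) and ring are all clear. Now I measure those.

```bash
cat > meas.py <<'E'
from h import *
def pan(f,c0=(287,177)):
    g=f["img"].astype(int);mx=g.max(2)
    # rim: radial outermost bright pixels, upper 3/4, cast on rim plane
    P=[]
    for a in np.radians(np.arange(-215,35,3)):   # avoids stub side (down)
        for r in np.arange(34,15,-.25):
            u,v=c0[0]+r*np.cos(a),c0[1]+r*np.sin(a)
            if mx[int(round(v)),int(round(u))]>105: P.append(ray(f,(u,v),115)[:2]);break
    P=np.array(P)
    for _ in range(4):
        A=np.c_[2*P,np.ones(len(P))];x=np.linalg.lstsq(A,(P**2).sum(1),rcond=None)[0]
        R=np.sqrt(x[2]+x[0]**2+x[1]**2);e=abs(np.hypot(*(P-x[:2]).T)-R);P=P[e<max(3,2*e.mean())]
    return x[:2],R,len(P)
E
python3 - <<'E'
from meas import *
f=dict(np.load("pics/top0.npz"));g=f["img"].astype(int);mx=g.max(2)
print("pan",pan(f))
co=[(245,235.5),(318,241.2),(323.7,148.7),(253,146)]
C=np.array([ray(f,p,40)[:2] for p in co]);print("hob corners",C.round(1).tolist())
print("yaw", np.arctan2(*(C[3]-C[0])[::-1]),np.arctan2(*(C[2]-C[1])[::-1]),np.arctan2(*(C[0]-C[1])[::-1])-np.pi/2)
# ring
hob=np.zeros(mx.shape,np.uint8);cv2.fillConvexPoly(hob,np.int32([(249,232),(314,237),(319,175),(252,172)]),1)
m=(hob>0)&(mx>55)
P=np.array([ray(f,(u,v),40)[:2] for v,u in zip(*np.nonzero(m)) if v>196 and not(272<u<300 and v<219)])
for _ in range(5):
    A=np.c_[2*P,np.ones(len(P))];x=np.linalg.lstsq(A,(P**2).sum(1),rcond=None)[0]
    R=np.sqrt(x[2]+x[0]**2+x[1]**2);e=abs(np.hypot(*(P-x[:2]).T)-R);P=P[e<max(4,2.5*e.mean())]
print("ring",x[:2],R,len(P))
# stub rows: bright pixels
for v in range(196,222):
    u=np.nonzero(mx[v,272:301]>100)[0]+272
    if len(u): print(v,u.min(),u.max(),"c",ray(f,((u*mx[v,u]).sum()/mx[v,u].sum(),v),97)[:2].round(1))
y=(g[:,:,0]-g[:,:,2]>50);y[:195]=0;y[222:]=0;y[:,:272]=0;y[:,300:]=0
v,u=np.nonzero(y);print("catch",u.mean(),v.mean(),len(u),ray(f,(u.mean(),v.mean()),101)[:2])
E
```

```text
pan (array([666.89378027, -22.28542376]), np.float64(86.50910964997809), 70)
hob corners [[466.4, 112.6], [447.8, -140.2], [782.3, -165.2], [791.0, 89.5]]
yaw -0.07107141372905022 -0.07458305599090444 -0.07329819614830257
ring [605.14171295 -23.24059446] 89.54979364548785 190
196 273 300 c [594.6 -27.7]
197 275 298 c [591.1 -27.9]
198 278 297 c [587.6 -27.8]
199 279 293 c [584.2 -27.8]
200 279 293 c [580.7 -27.8]
201 279 292 c [577.3 -26.8]
202 280 292 c [573.8 -27.3]
203 283 288 c [570.4 -26.2]
204 283 288 c [566.9 -26.5]
205 283 288 c [563.5 -26.5]
206 283 289 c [560.  -27.6]
207 283 289 c [556.6 -27.7]
208 283 289 c [553.2 -28.2]
209 284 289 c [549.7 -29.5]
210 284 289 c [546.3 -29.4]
211 284 289 c [542.9 -29.2]
212 283 289 c [539.5 -28.1]
213 283 289 c [536.  -28.1]
214 283 289 c [532.6 -28.2]
215 284 289 c [529.2 -29.4]
216 287 300 c [525.9 -46.7]
217 298 299 c [522.6 -69.8]
218 297 298 c [519.2 -66.6]
219 273 296 c [515.6 -40.9]
220 275 294 c [512.1  -9.3]
221 279 285 c [508.7 -13.7]
catch 285.9166666666667 209.83333333333334 12 [546.11532918 -27.52699404]
```

```bash
cat > go.py <<'E'
# python3 go.py x y z yaw [n] : tool-axis shift & turn from the measured pose to the target (tool down), split in n calls
import sys,numpy as np
from bench import bot
from scipy.spatial.transform import Rotation as Ro
s=bot.read_state();p=s["eef_pos"];R=Ro.from_euler("xyz",s["ee_rot"])
print("t",round(s["time"],2),"pos",p.round(1),"rot",s["ee_rot"].round(3),"F",s["contact_force"].round(1),"gap",round(s["finger_gap"],1),"grip",round(s["grip_force"],1),"q",s["q"].round(2))
if len(sys.argv)>4:
    x=np.array(list(map(float,sys.argv[1:5])));n=int(sys.argv[5]) if len(sys.argv)>5 else 1
    T=Ro.from_euler("xyz",[np.pi,0,x[3]]);r=(R.inv()*T).as_rotvec()
    for k in range(n):
        Rk=R*Ro.from_rotvec(r*k/n);print("shift",Rk.inv().apply(x[:3]-p).round(1)/n,"turn",(r/n).round(3))
E
python3 go.py 479 303 110 2.904 3
```

```text
t 0.1 pos [ 231.6 -498.6  230.8] rot [-3.141 -0.     0.435] F [ 0.1 -0.5  0.1] gap 85.1 grip 0.0 q [-1.22  0.35  1.65  0.    1.14 -0.08]
shift [ 187.33333333 -207.53333333   40.5       ] turn [-0.    -0.    -0.823]
shift [279.56666667  -3.76666667  40.36666667] turn [-0.    -0.    -0.823]
shift [192.9        202.43333333  40.26666667] turn [-0.    -0.    -0.823]
```

```bash
python3 -m creep '[[0,[23,-26,5],[0,0,-0.1]],[0,[47,-52,10],[0,0,-0.2]],[0,[70,-78,15],[0,0,-0.3]],[0,[94,-104,20],[0,0,-0.41]],[0,[117,-130,25],[0,0,-0.51]],[0,[140,-156,30],[0,0,-0.62]],[0,[164,-182,35],[0,0,-0.72]],[0,[187,-208,40],[0,0,-0.82]]]'
python3 -m creep '[[0,[35,0,5],[0,0,-0.1]],[0,[70,-1,10],[0,0,-0.2]],[0,[105,-1,15],[0,0,-0.3]],[0,[140,-2,20],[0,0,-0.41]],[0,[175,-2,25],[0,0,-0.51]],[0,[210,-3,30],[0,0,-0.62]],[0,[245,-3,35],[0,0,-0.72]],[0,[280,-4,40],[0,0,-0.82]]]'
python3 go.py 479 303 110 2.904
```

```text
time: 0.77
eef_pos: [313.7, -229.7, 191.0]
ee_rot: [-3.142, -0.0, 1.259]
contact_force: [0.8, 0.2, -0.0]
finger_gap: 85.3
grip_force: 0.0
time: 1.43
eef_pos: [397.0, 37.8, 151.1]
ee_rot: [3.141, 0.0, 2.08]
contact_force: [0.2, -1.1, 0.5]
finger_gap: 85.1
grip_force: 0.0
t 1.43 pos [397.   37.8 151.1] rot [3.141 0.    2.08 ] F [ 0.2 -1.1  0.5] gap 85.1 grip 0.0 q [-0.02  0.2   2.1  -0.    0.85 -0.53]
shift [191.6 200.8  41.1] turn [ 0.     0.    -0.824]
```

```bash
python3 -m creep '[[0,[24,25,5],[0,0,-0.1]],[0,[48,50,10],[0,0,-0.2]],[0,[72,75,15],[0,0,-0.3]],[0,[96,100,20],[0,0,-0.41]],[0,[120,125,25],[0,0,-0.51]],[0,[144,150,30],[0,0,-0.62]],[0,[168,176,36],[0,0,-0.72]],[0,[191.6,201,41],[0,0,-0.824]]]'
python3 go.py 479 303 60 2.904
python3 - <<'E'
from bench import bot
import cv2,numpy as np
f=bot.grab_frame("scene");np.savez("pics/scene1.npz",**f)
g=cv2.resize(f["img"][130:270,240:420],None,fx=4,fy=4,interpolation=cv2.INTER_CUBIC)
cv2.imwrite("pics/scene1.png",np.clip(g*1.4,0,255).astype(np.uint8)[:,:,::-1])
E
```

```text
time: 2.1
eef_pos: [480.4, 302.7, 109.6]
ee_rot: [-3.141, -0.0, 2.904]
contact_force: [0.6, -1.1, 0.3]
finger_gap: 85.4
grip_force: 0.0
t 2.1 pos [480.4 302.7 109.6] rot [-3.141 -0.     2.904] F [ 0.6 -1.1  0.3] gap 85.4 grip 0.0 q [ 0.48  0.53  1.71  0.    0.9  -0.85]
shift [ 1.4  0.  49.6] turn [-0. -0. -0.]
```

View pics/scene1.png

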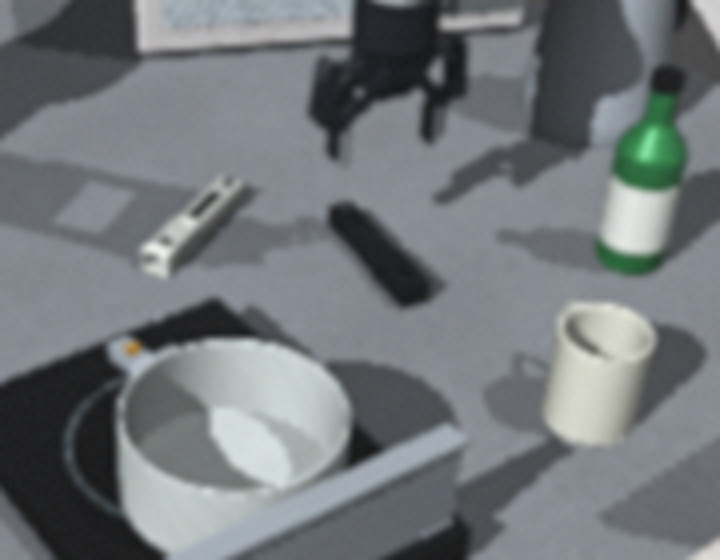

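The picture shows the open fingers (crop (335,140) and (430,120)) straddling the black handle (crop (380,255)), with nothing nearby. I descend and grip.

```bash
python3 -m creep '[[0,[1,0,20],[0,0,0]],[0,[1,0,40],[0,0,0]],[0,[1,0,60],[0,0,0]],[0,[1,0,78],[0,0,0]],[0,[1,0,92],[0,0,0]],[0,[1,0,100],[0,0,0]],[0,[1,0,104],[0,0,0]],[0,[1,0,106],[0,0,0]]]'
python3 -m creep '[[1,[0,0,0],[0,0,0]],[1,[0,0,0],[0,0,0]],[1,[0,0,0],[0,0,0]],[1,[0,0,0],[0,0,0]],[1,[0,0,0],[0,0,0]],[1,[0,0,0],[0,0,0]],[1,[0,0,0],[0,0,0]],[1,[0,0,0],[0,0,0]]]' 80
python3 -m creep '[[1,[0,0,0],[0,0,0]],[1,[0,0,0],[0,0,0]],[1,[0,0,0],[0,0,0]],[1,[0,0,0],[0,0,0]],[1,[0,0,0],[0,0,0]],[1,[0,0,0],[0,0,0]],[1,[0,0,0],[0,0,0]],[1,[0,0,0],[0,0,0]]]' 80
python3 go.py
```

```text
time: 2.82
eef_pos: [479.3, 301.0, 4.0]
ee_rot: [-3.141, -0.0, 2.899]
contact_force: [-0.3, -0.3, -0.1]
finger_gap: 85.5
grip_force: 0.0
time: 3.48
eef_pos: [479.9, 301.4, 5.2]
ee_rot: [3.141, 0.001, 2.899]
contact_force: [-0.7, -0.1, 6.2]
finger_gap: 25.6
grip_force: 80.1
time: 4.15
eef_pos: [479.9, 301.4, 5.1]
ee_rot: [3.141, 0.001, 2.899]
contact_force: [-1.1, 0.8, 6.3]
finger_gap: 26.2
grip_force: 80.1
t 4.15 pos [479.9 301.4   5.1] rot [3.141e+00 1.000e-03 2.899e+00] F [-1.1  0.8  6.3] gap 26.2 grip 80.1 q [ 0.48  0.7   1.74  0.    0.7  -0.85]
```

```bash
python3 -m creep '[[1,[0,0,-10],[0,0,0]],[1,[0,0,-25],[0,0,0]],[1,[0,0,-45],[0,0,0]],[1,[0,0,-65],[0,0,0]],[1,[0,0,-85],[0,0,0]],[1,[0,0,-105],[0,0,0]],[1,[0,0,-120],[0,0,0]],[1,[0,0,-125],[0,0,0]]]'
python3 go.py 417 -34.8 120 -3.092 2
```

```text
time: 4.82
eef_pos: [480.2, 301.5, 132.2]
ee_rot: [3.139, 0.003, 2.899]
contact_force: [0.5, 0.3, -1.8]
finger_gap: 25.9
grip_force: 79.1
t 4.82 pos [480.2 301.5 132.2] rot [3.139e+00 3.000e-03 2.899e+00] F [ 0.5  0.3 -1.8] gap 25.9 grip 79.1 q [ 0.48  0.5   1.7  -0.    0.94 -0.85]
shift [  -9.75 -170.85    5.7 ] turn [ 0.001  0.001 -0.146]
shift [  15.25 -170.4     5.9 ] turn [ 0.001  0.001 -0.146]
```

```bash
python3 -m creep '[[1,[0,-15,0],[0,0,-0.01]],[1,[-1,-36,1],[0,0,-0.03]],[1,[-2,-60,2],[0,0,-0.05]],[1,[-4,-84,3],[0,0,-0.07]],[1,[-5,-108,4],[0,0,-0.09]],[1,[-7,-132,4],[0,0,-0.11]],[1,[-9,-155,5],[0,0,-0.13]],[1,[-10,-171,5],[0,0,-0.146]]]'
python3 -m creep '[[1,[1,-20,0],[0,0,-0.02]],[1,[4,-45,1],[0,0,-0.04]],[1,[6,-70,2],[0,0,-0.06]],[1,[8,-95,3],[0,0,-0.08]],[1,[11,-120,4],[0,0,-0.1]],[1,[13,-145,5],[0,0,-0.125]],[1,[14,-163,6],[0,0,-0.14]],[1,[15,-171,6],[0,0,-0.146]]]'
python3 go.py 417 -34.8 83.6 -3.092
python3 - <<'E'
from bench import bot
import cv2,numpy as np
for n in("scene","top"):
    f=bot.grab_frame(n);np.savez(f"pics/{n}2.npz",**f)
    c=(slice(170,300),slice(200,360)) if n=="scene" else (slice(130,260),slice(210,370))
    g=cv2.resize(f["img"][c],None,fx=4,fy=4,interpolation=cv2.INTER_CUBIC) if n=="scene" else cv2.resize(f["img"][c],None,fx=4,fy=4,interpolation=cv2.INTER_CUBIC)
    cv2.imwrite(f"pics/{n}2.png",np.clip(g*1.5,0,255).astype(np.uint8)[:,:,::-1])
E
```

```text
time: 5.48
eef_pos: [447.1, 131.0, 123.9]
ee_rot: [-3.141, -0.001, 3.045]
contact_force: [0.6, 0.2, -0.9]
finger_gap: 26.8
grip_force: 79.1
time: 6.15
eef_pos: [415.8, -37.8, 118.0]
ee_rot: [-3.142, -0.001, -3.093]
contact_force: [1.4, 0.6, -1.9]
finger_gap: 26.1
grip_force: 79.1
t 6.15 pos [415.8 -37.8 118. ] rot [-3.142e+00 -1.000e-03 -3.093e+00] F [ 1.4  0.6 -1.9] gap 26.1 grip 79.1 q [-0.2   0.29  2.08 -0.    0.77 -1.82]
shift [-1.4  2.9 34.4] turn [-0.    -0.001 -0.001]
```

View pics/top2.png

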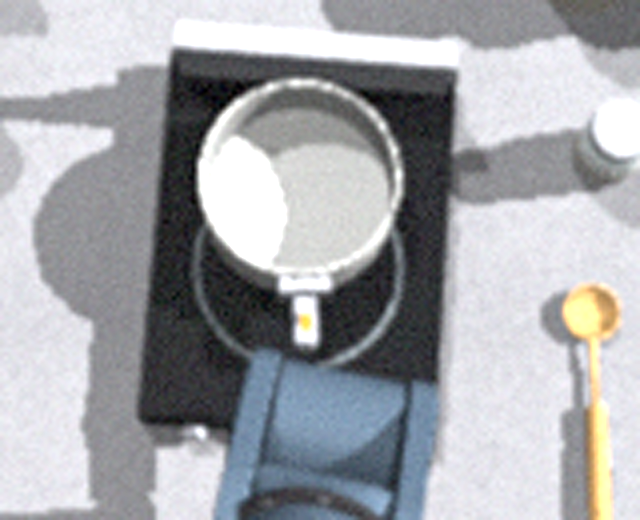

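View pics/scene2.png

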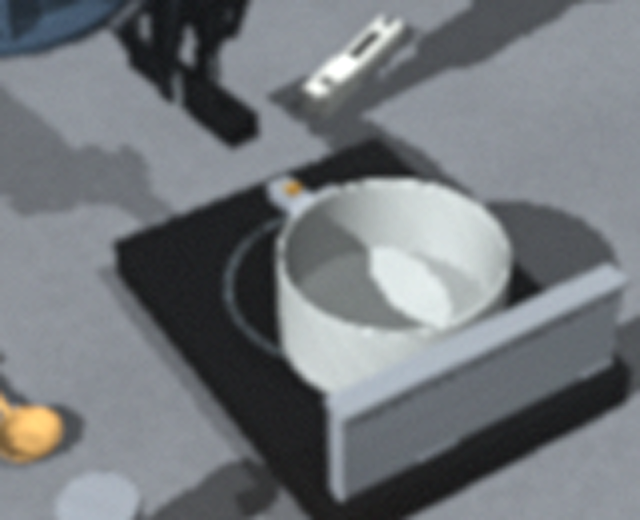

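Scene view: the handle is held level with its mouth at crop (240,130), short of the stub whose catch is at crop (292,188). In the top view the arm hides the handle, and the stub is still at full (286,210). I triangulate the catch and check the mouth.

```bash
python3 - <<'E'
from meas import *
a=dict(np.load("pics/scene2.npz"));b=dict(np.load("pics/top2.npz"))
def yc(f,box):
    g=f["img"].astype(int);m=np.zeros(g.shape[:2],bool);m[box]=(g[:,:,0]-g[:,:,2]>45)[box]
    w=np.where(m,g[:,:,0]-g[:,:,2],0);v,u=np.nonzero(m);ww=w[v,u];return np.array([(u*ww).sum(),(v*ww).sum()])/ww.sum()
ua=yc(a,(slice(208,226),slice(262,282)));ub=yc(b,(slice(200,220),slice(276,297)))
P=[f["K"]@f["extrinsics"][:3] for f in(a,b)]
X=cv2.triangulatePoints(P[0],P[1],ua.reshape(2,1),ub.reshape(2,1));print("catch",ua,ub,(X[:3]/X[3]).ravel().round(1))
for z in(95,100,103): print(z,"scene",ray(a,ua,z)[:2].round(1),"top",ray(b,ub,z)[:2].round(1))
print("pan",pan(b))
# stub centre-line slope from top at z=97
g=b["img"].astype(int).max(2);L=[]
for v in range(203,216):
    w=np.clip(g[v,278:296]-60,0,None).astype(float);L.append(ray(b,((np.arange(278,296)*w).sum()/w.sum(),v),97)[:2])
L=np.array(L);print("stub line",np.polyfit(L[:,0],L[:,1],1),L.mean(0))
# handle: predicted corners of the mouth in scene
y=0.0485;c,s=np.cos(y),np.sin(y);o=np.array([415.8,-37.8,124.4])
for dy in(-14,14):
  for dz in(-11.5,11.5):
    print("pred",dy,dz,((proj(a,o+[75*c-dy*s,75*s+dy*c,dz])-[200,170])*4).round(0))
E
```

```text
catch [272.97457627 216.51977401] [285.94081476 210.06456572] [546.7 -26.5  97.8]
95 scene [544.6 -23. ] top [546.5 -27.8]
100 scene [549.6 -26.5] top [545.5 -27.6]
103 scene [552.7 -28.7] top [544.9 -27.6]
pan (array([666.94952183, -22.2548178 ]), np.float64(86.36068750798087), 69)
stub line [  0.06468149 -63.3917832 ] [549.7480909  -27.83325762]
pred -14 -11.5 [227. 147.]
pred -14 11.5 [225. 124.]
pred 14 -11.5 [255. 134.]
pred 14 11.5 [254. 110.]
```

```bash
python3 -m creep '[[1,[-0.5,-1,5],[0,0,0]],[1,[-1,-2,12],[0,0,0]],[1,[-1,-3,20],[0,0,0]],[1,[-1,-3,27],[0,0,0]],[1,[-1,-3,32],[0,0,0]],[1,[-1,-3,34],[0,0,0]],[1,[-1,-3,34.4],[0,0,0]],[1,[-1,-3,34.4],[0,0,0]]]'
python3 go.py 417 -34.5 83.6 -3.09
```

```text
time: 6.92
eef_pos: [417.7, -38.9, 83.8]
ee_rot: [3.142, -0.0, -3.092]
contact_force: [-0.6, 0.1, -1.3]
finger_gap: 26.2
grip_force: 79.1
t 6.92 pos [417.7 -38.9  83.8] rot [ 3.142 -0.    -3.092] F [-0.6  0.1 -1.3] gap 26.2 grip 79.1 q [-0.2   0.36  2.1   0.    0.68 -1.82]
shift [0.5 4.4 0.2] turn [ 0.    -0.    -0.002]
```

```bash
python3 -m creep '[[1,[0,1.5,0],[0,0,0]],[1,[0,3,0],[0,0,0]],[1,[-2,4.4,0.2],[0,0,0]],[1,[-6,4.4,0.2],[0,0,0]],[1,[-10,4.4,0.2],[0,0,0]],[1,[-14,4.4,0.2],[0,0,0]],[1,[-17,4.4,0.2],[0,0,0]],[1,[-18,4.4,0.2],[0,0,0]]]'
python3 go.py 435 -33.6 83.6 -3.09
```

```text
time: 7.58
eef_pos: [436.1, -33.8, 83.7]
ee_rot: [-3.142, 0.0, -3.092]
contact_force: [0.4, -0.8, -1.8]
finger_gap: 26.2
grip_force: 79.1
t 7.58 pos [436.1 -33.8  83.7] rot [-3.142  0.    -3.092] F [ 0.4 -0.8 -1.8] gap 26.2 grip 79.1 q [-0.18  0.39  2.05  0.    0.7  -1.8 ]
shift [1.1 0.2 0.1] turn [-0.     0.    -0.002]
```

```bash
python3 -m creep '[[1,[-2.5,0,0],[0,0,0]],[1,[-5,0,0],[0,0,0]],[1,[-7.5,0,0],[0,0,0]],[1,[-10,0,0],[0,0,0]],[1,[-12.5,0,0],[0,0,0]],[1,[-15,0,0],[0,0,0]],[1,[-17.5,0,0],[0,0,0]],[1,[-20,0,0],[0,0,0]]]'
python3 go.py
python3 - <<'E'
from meas import *
from bench import bot
f=bot.grab_frame("top");np.savez("pics/top3.npz",**f);print(pan(f))
f=bot.grab_frame("scene");np.savez("pics/scene3.npz",**f)
g=cv2.resize(f["img"][190:250,240:320],None,fx=8,fy=8,interpolation=cv2.INTER_CUBIC)
cv2.imwrite("pics/scene3.png",np.clip(g*1.5,0,255).astype(np.uint8)[:,:,::-1])
E
```

```text
time: 8.25
eef_pos: [455.7, -32.7, 83.7]
ee_rot: [3.142, -0.0, -3.092]
contact_force: [-0.3, -0.8, -1.1]
finger_gap: 26.5
grip_force: 79.1
t 8.25 pos [455.7 -32.7  83.7] rot [ 3.142 -0.    -3.092] F [-0.3 -0.8 -1.1] gap 26.5 grip 79.1 q [-0.17  0.42  2.01  0.    0.72 -1.79]
(array([666.75278992, -22.29511869]), np.float64(86.5998119337493), 70)
```

View pics/scene3.png

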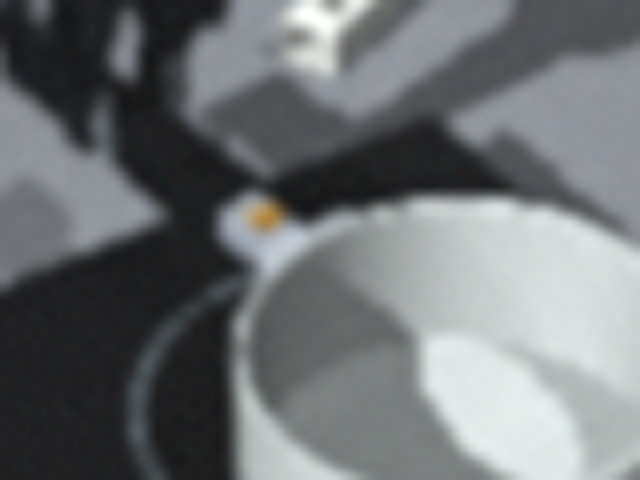

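The mouth at crop (210,220) is meeting the stub tip, with no force and the pan unmoved at x=667, so the entry is good. I push on.

```bash
cat > chk.py <<'E'
from meas import *
from bench import bot
s=bot.read_state();p=s["eef_pos"];f=bot.grab_frame("top");np.savez("pics/last.npz",**f)
c,R,n=pan(f,proj(f,[*LAST,115]) if (LAST:=np.load("pan.npy") if __import__("os").path.exists("pan.npy") else np.array([666.8,-22.3])) is not None else 0)
np.save("pan.npy",c);d=c-p[:2]
print("pan",c.round(1),round(R,1),n,"mouth-collar",round(np.hypot(*d)-172,1),"stub yaw",round(np.arctan2(d[1],d[0]),3),"F",s["contact_force"].round(1),"M",s["torque"].round(2))
E
python3 -m creep '[[1,[-2.5,0,0],[0,0,0]],[1,[-5,0,0],[0,0,0]],[1,[-7.5,0,0],[0,0,0]],[1,[-10,0,0],[0,0,0]],[1,[-12.5,0,0],[0,0,0]],[1,[-15,0,0],[0,0,0]],[1,[-17.5,0,0],[0,0,0]],[1,[-20,0,0],[0,0,0]]]'
python3 chk.py
```

```text
time: 9.02
eef_pos: [474.9, -31.7, 83.6]
ee_rot: [3.141, -0.002, -3.092]
contact_force: [-3.1, 0.1, 3.8]
finger_gap: 25.9
grip_force: 79.6
pan [689.4 -23.2] 90.6 72 mouth-collar 42.6 stub yaw 0.04 F [-3.1  0.1  3.8] M [0.01 0.07 0.06]
```

```bash
python3 - <<'E'
s=open("meas.py").read()
s=s.replace("def pan(f,c0=(287,177)):","def pan(f,c0=(287,177),it=3):").replace("np.arange(-215,35,3)","np.r_[np.arange(-218,-130,2),np.arange(-50,38,2)]").replace("np.arange(34,15,-.25)","np.arange(30,15,-.25)")
s=s.replace("    return x[:2],R,len(P)","    return (x[:2],R,len(P)) if it==0 else pan(f,proj(f,[*x[:2],115]),it-1)")
open("meas.py","w").write(s)
E
python3 - <<'E'
from meas import *
for n in("top2","top3","last"):
    f=dict(np.load(f"pics/{n}.npz"))
    for x in(666,676,686): print(n,pan(f,proj(f,[x,-22,115])))
g=f["img"].max(2);print(g[140:156,[270,278,287,296,304]].T.tolist())
E
```

```text
top2 (array([667.1921695 , -22.33664194]), np.float64(86.29093714295405), 85)
top2 (array([667.1506975 , -22.33834307]), np.float64(86.3014491795514), 85)
top2 (array([667.17677374, -22.4096063 ]), np.float64(86.26296574492369), 85)
top3 (array([666.87698793, -22.48815291]), np.float64(86.41514079390625), 86)
top3 (array([666.81893724, -22.53154912]), np.float64(86.48771611499171), 87)
top3 (array([666.95901888, -22.4880468 ]), np.float64(86.43192822938605), 86)
last (array([666.51662986, -22.30061722]), np.float64(86.63331190383126), 86)
last (array([666.33152133, -22.26714761]), np.float64(86.58701301697256), 87)
last (array([666.40627628, -22.24836902]), np.float64(86.65640605919614), 87)
[[201, 202, 164, 101, 59, 52, 55, 57, 55, 43, 31, 17, 19, 57, 127, 172], [198, 203, 194, 141, 76, 55, 54, 52, 58, 56, 100, 157, 131, 81, 67, 67], [197, 200, 198, 179, 116, 64, 47, 50, 54, 97, 160, 129, 82, 62, 65, 65], [202, 201, 201, 197, 161, 101, 57, 57, 55, 54, 50, 53, 94, 144, 123, 77], [204, 199, 203, 202, 193, 144, 78, 53, 58, 56, 55, 55, 35, 23, 15, 10]]
```

```bash
cat > chk.py <<'E'
from meas import *
from bench import bot
s=bot.read_state();p=s["eef_pos"];f=bot.grab_frame("top");np.savez("pics/last.npz",**f)
c,R,n=pan(f,proj(f,[max(p[0]+172,640),-22,115]));d=c-p[:2]
print("pan",c.round(1),round(R,1),n,"mouth-collar",round(np.hypot(*d)-172,1),"yaw",round(np.arctan2(d[1],d[0]),3),"M",s["torque"].round(2))
E
python3 -m creep '[[1,[-1.5,0,0],[0,0,0]],[1,[-3,0,0],[0,0,0]],[1,[-4.5,0,0],[0,0,0]],[1,[-6,0,0],[0,0,0]],[1,[-7.5,0,0],[0,0,0]],[1,[-9,0,0],[0,0,0]],[1,[-10,0,0],[0,0,0]],[1,[-10,0,0],[0,0,0]]]'
python3 chk.py
python3 -m creep '[[1,[-1.5,0,0],[0,0,0]],[1,[-3,0,0],[0,0,0]],[1,[-4.5,0,0],[0,0,0]],[1,[-6,0,0],[0,0,0]],[1,[-7.5,0,0],[0,0,0]],[1,[-9,0,0],[0,0,0]],[1,[-10,0,0],[0,0,0]],[1,[-10,0,0],[0,0,0]]]'
python3 chk.py
```

```text
time: 9.73
eef_pos: [485.9, -31.3, 83.8]
ee_rot: [-3.141, 0.001, -3.092]
contact_force: [-0.4, -0.8, 4.2]
finger_gap: 26.2
grip_force: 79.7
pan [666.7 -22.1] 86.6 86 mouth-collar 9.0 yaw 0.051 M [ 0.1  -0.22  0.02]
time: 10.45
eef_pos: [494.9, -30.7, 83.3]
ee_rot: [3.141, -0.002, -3.092]
contact_force: [-3.6, -0.6, -0.5]
finger_gap: 26.1
grip_force: 79.3
pan [667.5 -22.3] 86.3 84 mouth-collar 0.8 yaw 0.048 M [-0.02  0.39 -0.08]
```

```bash
python3 -m creep '[[1,[-1,0,0],[0,0,0]],[1,[-2,0,0],[0,0,0]],[1,[-3,0,0],[0,0,0]],[1,[-4,0,0],[0,0,0]],[1,[-5,0,0],[0,0,0]],[1,[-6,0,0],[0,0,0]],[1,[-7,0,0],[0,0,0]],[1,[-8,0,0],[0,0,0]]]'
python3 chk.py
```

```text
time: 11.17
eef_pos: [503.4, -30.3, 83.6]
ee_rot: [3.142, -0.0, -3.092]
contact_force: [-3.5, -0.6, -3.3]
finger_gap: 26.0
grip_force: 79.0
pan [675.2 -21.5] 86.1 86 mouth-collar 0.0 yaw 0.051 M [ 0.    0.67 -0.01]
```

```bash
python3 - <<'E'
from meas import *
f=dict(np.load("pics/last.npz"))
for u,v in((287,143.7),(270,142.7),(304,145)): print(ray(f,(u,v),120).round(1))
E
python3 -m creep '[[1,[-1.5,0,0],[0,0,0]],[1,[-3,0,0],[0,0,0]],[1,[-4.5,0,0],[0,0,0]],[1,[-6,0,0],[0,0,0]],[1,[-7.5,0,0],[0,0,0]],[1,[-8,0,0],[0,0,0]],[1,[-8,0,0],[0,0,0]],[1,[-8,0,0],[0,0,0]]]'
python3 chk.py
```

```text
[772.1 -30.6 120. ]
[775.3  27.4 120. ]
[767.8 -88.6 120. ]
time: 11.88
eef_pos: [511.7, -30.0, 83.8]
ee_rot: [-3.141, 0.001, -3.092]
contact_force: [-1.5, -0.3, -2.5]
finger_gap: 26.1
grip_force: 79.0
pan [683.7 -21.4] 86.5 84 mouth-collar 0.2 yaw 0.05 M [-0.03  0.3  -0.01]
```

```bash
python3 -m creep '[[1,[-0.3,0,0],[0,0,0]],[1,[-0.6,0,0],[0,0,0]],[1,[-0.9,0,0],[0,0,0]],[1,[-1.2,0,0],[0,0,0]],[1,[-1.5,0,0],[0,0,0]],[1,[-1.8,0,0],[0,0,0]],[1,[-2,0,0],[0,0,0]],[1,[-2,0,0],[0,0,0]]]'
python3 chk.py
```

```text
time: 12.6
eef_pos: [513.4, -29.9, 83.7]
ee_rot: [3.142, 0.0, -3.092]
contact_force: [-3.5, -0.3, -0.5]
finger_gap: 25.8
grip_force: 79.1
pan [684.8 -21.1] 86.3 83 mouth-collar -0.4 yaw 0.051 M [-0.02  0.64 -0.02]
```

```bash
python3 -m creep '[[1,[-0.2,0,0],[0,0,0]],[1,[-0.4,0,0],[0,0,0]],[1,[-0.6,0,0],[0,0,0]],[1,[-0.8,0,0],[0,0,0]],[1,[-1,0,0],[0,0,0]],[1,[-1.2,0,0],[0,0,0]],[1,[-1.4,0,0],[0,0,0]],[1,[-1.5,0,0],[0,0,0]]]'
python3 chk.py
```

```text
time: 13.32
eef_pos: [514.9, -29.8, 83.7]
ee_rot: [3.142, 0.0, -3.092]
contact_force: [-4.1, 0.6, -0.2]
finger_gap: 26.0
grip_force: 79.1
pan [687.  -21.1] 86.5 85 mouth-collar 0.3 yaw 0.051 M [-0.07  0.67 -0.04]
```

```bash
python3 -m creep '[[1,[-0.2,0,0],[0,0,0]],[1,[-0.4,0,0],[0,0,0]],[1,[-0.6,0,0],[0,0,0]],[1,[-0.8,0,0],[0,0,0]],[1,[-1,0,0],[0,0,0]],[1,[-1.2,0,0],[0,0,0]],[1,[-1.4,0,0],[0,0,0]],[1,[-1.5,0,0],[0,0,0]]]'
python3 chk.py
```

```text
time: 14.03
eef_pos: [516.1, -29.7, 83.6]
ee_rot: [3.142, -0.001, -3.092]
contact_force: [-5.8, -0.3, -0.0]
finger_gap: 26.3
grip_force: 79.2
pan [688.2 -21.1] 86.3 83 mouth-collar 0.3 yaw 0.05 M [-0.08  0.9   0.05]
```

```bash
python3 -m creep '[[1,[-0.2,0,0],[0,0,0]],[1,[-0.4,0,0],[0,0,0]],[1,[-0.6,0,0],[0,0,0]],[1,[-0.8,0,0],[0,0,0]],[1,[-1,0,0],[0,0,0]],[1,[-1.2,0,0],[0,0,0]],[1,[-1.4,0,0],[0,0,0]],[1,[-1.5,0,0],[0,0,0]]]'
python3 chk.py
```

```text
time: 14.75
eef_pos: [516.2, -29.7, 83.4]
ee_rot: [3.141, -0.004, -3.092]
contact_force: [-15.2, -0.9, 4.4]
finger_gap: 26.2
grip_force: 79.8
pan [688.3 -21.1] 86.3 82 mouth-collar 0.3 yaw 0.05 M [-0.24  1.92 -0.11]
```

```bash
python3 -m creep '[[1,[-0.2,0,0],[0,0,0]],[1,[-0.4,0,0],[0,0,0]],[1,[-0.6,0,0],[0,0,0]],[1,[-0.6,0,0],[0,0,0]],[1,[-0.6,0,0],[0,0,0]],[1,[-0.6,0,0],[0,0,0]],[1,[-0.6,0,0],[0,0,0]],[1,[-0.6,0,0],[0,0,0]]]'
python3 chk.py
python3 -m creep '[[1,[1,0,0],[0,0,0]],[1,[3,0,0],[0,0,0]],[1,[5,0,0],[0,0,0]],[1,[7,0,0],[0,0,0]],[1,[9,0,0],[0,0,0]],[1,[11,0,0],[0,0,0]],[1,[12,0,0],[0,0,0]],[1,[12,0,0],[0,0,0]]]'
python3 chk.py
```

```text
time: 15.47
eef_pos: [516.2, -29.6, 83.3]
ee_rot: [3.141, -0.005, -3.092]
contact_force: [-15.5, -1.7, 5.8]
finger_gap: 26.2
grip_force: 80.0
pan [688.2 -21.1] 86.2 82 mouth-collar 0.2 yaw 0.049 M [-0.28  2.31 -0.08]
time: 16.18
eef_pos: [506.8, -30.3, 84.0]
ee_rot: [-3.141, 0.001, -3.092]
contact_force: [3.4, 0.0, -0.7]
finger_gap: 25.9
grip_force: 79.2
pan [681.4 -21.2] 86.2 84 mouth-collar 2.8 yaw 0.052 M [-0.01 -0.64 -0.03]
```

The pan followed after 2 to 3 mm of play, which matches the catch face at 18 mm against the hole edge at 16 mm. The catch has engaged, so I draw the pan forward.

```bash
python3 -m creep '[[1,[3,0,0],[0,0,0]],[1,[7,0,0],[0,0,0]],[1,[11,0,0],[0,0,0]],[1,[15,0,0],[0,0,0]],[1,[19,0,0],[0,0,0]],[1,[23,0,0],[0,0,0]],[1,[27,0.5,0],[0,0,0]],[1,[31,0.5,0],[0,0,0]]]'
python3 -m creep '[[1,[4,0,0],[0,0,0]],[1,[8,0,0],[0,0,0]],[1,[12,0,0],[0,0,0]],[1,[16,0,0],[0,0,0]],[1,[20,0,0],[0,0,0]],[1,[23,0,0],[0,0,0]],[1,[25,0.5,0],[0,0,0]],[1,[26,0.5,0],[0,0,0]]]'
python3 go.py 429.7 -32.7 83.7 -3.092
python3 chk.py
```

```text
time: 16.9
eef_pos: [475.5, -31.3, 83.9]
ee_rot: [-3.141, 0.001, -3.092]
contact_force: [5.3, 0.3, -0.1]
finger_gap: 26.0
grip_force: 79.3
time: 17.57
eef_pos: [449.4, -32.0, 83.8]
ee_rot: [-3.142, 0.0, -3.092]
contact_force: [4.9, -0.0, 0.8]
finger_gap: 26.1
grip_force: 79.3
t 17.57 pos [449.4 -32.   83.8] rot [-3.142  0.    -3.092] F [ 4.9 -0.   0.8] gap 26.1 grip 79.3 q [-0.17  0.41  2.02  0.    0.71 -1.79]
shift [19.7  0.3  0.1] turn [-0.  0. -0.]
pan [623.6 -24.1] 86.3 85 mouth-collar 2.4 yaw 0.045 M [ 0.11 -0.96 -0.02]
```

```bash
python3 -m creep '[[1,[3,0,0],[0,0,0]],[1,[6,0,0],[0,0,0]],[1,[9,0,0],[0,0,0]],[1,[12,0,0],[0,0,0]],[1,[15,0,0],[0,0,0]],[1,[17.5,0,0],[0,0,0]],[1,[19.5,0,0],[0,0,0]],[1,[19.5,0,0],[0,0,0]]]'
python3 chk.py
python3 - <<'E'
from bench import bot
import cv2,numpy as np
A=[]
for n,c in(("scene",(slice(180,290),slice(220,340))),("top",(slice(135,245),slice(235,355)))):
    f=bot.grab_frame(n);np.savez(f"pics/{n}4.npz",**f)
    A.append(cv2.resize(f["img"][c],None,fx=3.3,fy=3.3,interpolation=cv2.INTER_CUBIC))
cv2.imwrite("pics/both4.png",np.clip(np.hstack(A)*1.5,0,255).astype(np.uint8)[:,:,::-1])
E
```

```text
time: 18.28
eef_pos: [429.4, -33.0, 83.6]
ee_rot: [3.141, -0.001, -3.092]
contact_force: [2.6, 1.1, -0.8]
finger_gap: 26.1
grip_force: 79.3
pan [603.1 -24.8] 86.5 86 mouth-collar 1.9 yaw 0.047 M [ 0.04 -0.51 -0.01]
```

View pics/both4.png

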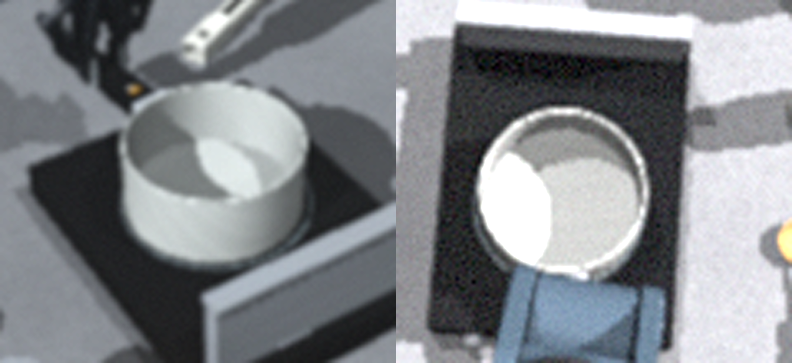

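The brass catch shows through the hole at crop (133,90), and the ring's rim shows evenly around the pan base. I release and retreat.

```bash
python3 -m creep '[[0,[0,0,0],[0,0,0]],[0,[0,0,0],[0,0,0]],[0,[0,0,0],[0,0,0]],[0,[0,0,0],[0,0,0]],[0,[0,0,0],[0,0,0]],[0,[0,0,0],[0,0,0]],[0,[0,0,0],[0,0,0]],[0,[0,0,0],[0,0,0]]]'
python3 -m creep '[[0,[0,0,-5],[0,0,0]],[0,[0,0,-15],[0,0,0]],[0,[0,0,-30],[0,0,0]],[0,[0,0,-50],[0,0,0]],[0,[0,0,-70],[0,0,0]],[0,[0,0,-90],[0,0,0]],[0,[0,0,-105],[0,0,0]],[0,[0,0,-110],[0,0,0]]]'
python3 -m creep '[[0,[20,0,0],[0,0,0]],[0,[45,0,0],[0,0,0]],[0,[70,0,0],[0,0,0]],[0,[90,0,0],[0,0,0]],[0,[100,0,0],[0,0,0]],[0,[100,0,0],[0,0,0]],[0,[100,0,0],[0,0,0]],[0,[100,0,0],[0,0,0]]]'
python3 - <<'E'
from meas import *
from bench import bot
A=[]
for n,c in(("scene",(slice(180,290),slice(220,340))),("top",(slice(135,245),slice(235,355)))):
    f=bot.grab_frame(n);np.savez(f"pics/{n}5.npz",**f)
    A.append(cv2.resize(f["img"][c],None,fx=3.3,fy=3.3,interpolation=cv2.INTER_CUBIC))
print(pan(f,proj(f,[603,-24,115])))
cv2.imwrite("pics/both5.png",np.clip(np.hstack(A)*1.5,0,255).astype(np.uint8)[:,:,::-1])
E
```

```text
time: 19.1
eef_pos: [430.0, -33.0, 83.7]
ee_rot: [3.142, -0.0, -3.092]
contact_force: [0.2, 0.0, -0.3]
finger_gap: 85.3
grip_force: 0.0
time: 19.77
eef_pos: [430.8, -33.1, 196.0]
ee_rot: [-3.141, 0.003, -3.092]
contact_force: [0.4, -0.1, 0.5]
finger_gap: 85.3
grip_force: 0.0
time: 20.43
eef_pos: [331.2, -38.1, 193.9]
ee_rot: [-3.141, 0.001, -3.092]
contact_force: [0.1, -0.2, -0.1]
finger_gap: 85.8
grip_force: 0.0
(array([602.87436866, -24.76904609]), np.float64(86.37974687669328), 87)
```

View pics/both5.png

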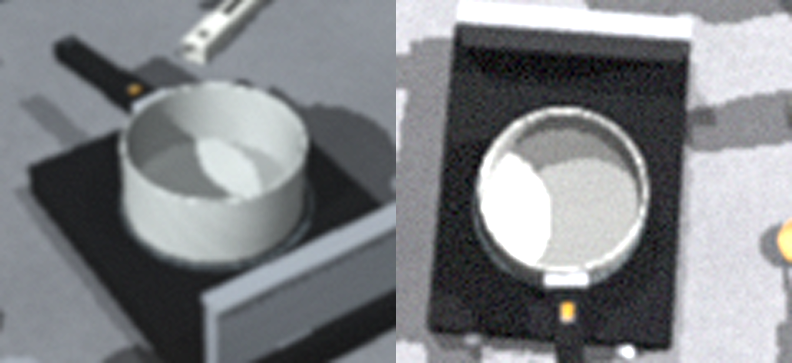

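The handle is on, against the collar (crop (567,280)). The brass catch shows in the hole (567,311), the pan sits on the ring and the gripper is clear, so I hand in.

```bash
python3 -c "
from bench import bot
print(bot.close_job())"
```

```text
the job is handed in; nothing more can be done
None
```

I handed the job in at about 20 s: the handle is home with the catch up through its hole, and the pan stands about 2 mm from the ring's centre by my camera measurement. The gripper has let go and is clear, and nothing else on the worktop was touched. No verdict came back.

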